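# Dock and latch the desk speaker

### The job

Put the small desk speaker onto the docking rail and lock it: swing the rail's red-handled latch fully open, take the speaker out of its grey cradle, slide its foot into the rail from the open end with the round grille facing back out of that end, all the way home against the stop, then swing the latch fully closed behind it. Keep the speaker upright throughout and leave the glue stick, eraser and red marker where they are.

Things in the scene. Friction and masses are not known exactly. Their poses are not given: they have to be found in the camera images.
- speaker: Loose black speaker cube on a foot, 0.15 to 0.4 kg. Origin: centre of the foot's underside, z up. Foot: orange flange 64 (x) x 46 (y) x 6 mm; neck 64 x 24 mm, z 6 to 16; deck 56 x 50 mm, z 16 to 20. Rounded cube z 20 to 78, x -25 to 27, y -28 to 28. Round metal-rimmed grille on its -x face. Starts in the cradle, its axes within 0.04 rad of the cradle's.
- speaker_grip (a point): Point to grip the speaker at, 52 mm above its origin. In the cradle the cheeks leave only its -x and +x faces free; on the rail the tall stop leaves no room for a finger at the +x face, so for the rail take it by its y faces: set it down between (free table round x 0.45, y 0.27) and grip again.
- grille (a point): Centre of the speaker's round grille: (-28, 0, 49) mm in the speaker's frame.
- dock: Rail fixed to the table. Origin: track centre on the table top, z up; track along x, open end at -x, stop wall at +x (x 30 to 38, 90 mm tall, 66 wide). Base 8 mm thick, x -52 to 40 mm: its top is the track's floor and an apron before the mouth. Track x -30 to 30, 50 mm between side walls, 9 mm high under lips (z 17 to 22; 32 mm gap between them, for the neck). 66 mm wide.
- dock_mouth (a point): Centre of the track's open end, on its floor: (-30, 0, 8) mm in the dock's frame. Over the first 10 mm the side walls flare from about 60 to 50 mm. The foot has 2 mm play each side and 3 mm in height.
- dock_home (a point): Where the speaker's origin is when fully home: (-2, 0, 8) mm in the dock's frame, its axes parallel to the dock's; the foot's nose then touches the stop and its tail sticks 4 mm out of the mouth.
- latch (a joint): Quarter-turn latch, a flat arm (9 mm wide, z 11 to 21 mm). 0 = closed: it points along the dock's -y, across the mouth, just behind a foot that is home (it shuts only if the foot is home to about 4 mm). 1.571 = fully open: along the dock's -x, beside the way in. Hard stops at both; light friction (about 0.6 N at the handle), stays where left. Starts at 0.3 to 1.15, in the way of the foot.
- latch_hinge (a point): On the latch's vertical hinge axis: (-42, 44, 17) mm in the dock's frame.
- latch_handle (a point): On the axis of the latch's red upright handle, a 14 mm post z 21 to 62 mm; the point is 50 mm above the table, 95 mm from the hinge axis. At (-42, -51) mm in the dock's frame when closed, (-137, 44) when open. A pinch from above with the fingers along the dock's x is clear of the speaker.
- cradle: Grey holder fixed to the table. Origin: underside centre. Base 70 (x) x 78 (y) x 6 mm thick, the speaker stands on it; two cheeks 50 mm long and 6 mm thick at y = -36 and +36 mm (66 mm gap), tops at 78 mm. Open towards -x, +x and above.
- glue: Glue stick with orange cap, 28 mm diameter, 88 mm tall, standing; origin at its foot. Bystander.
- rubber: White eraser in blue sleeve, 23x55x12 mm, lying; origin under its centre. Bystander.
- red_marker: Red-capped marker pen, 18x128x20 mm, lying along its y; origin under its centre. Bystander.
There are look-alikes about, which are no part of the job. Leave any yellow look-alike of the speaker alone.

How it is judged:
By the outcome, as a careful person would: the job done as asked, in the order asked, and still so for the second after the job is handed in, with the robot touching nothing.
It also fails if it takes over 72 s, if anything falls off the work surface, if the arm or the gripper's body presses on something with over 40 N, if the wrist force passes 120 N, or if a joint passes its speed limit or range.

### The arm

A 6-joint arm with a two-finger parallel gripper is mounted at the origin on a cart in front of the work surface, level with it; the furniture and walls round the work are solid. World frame = base frame: x ahead of the robot, y to its left, z up, the work surface at z = 0. Lengths are in m, angles in degrees, forces in N, time in s.
With the tool pointing down it reaches from about 0.4 to 0.925 m from the base axis. Payload 3.4 kg.
Tool frame: the origin (TCP) lies midway between the tips of the shut fingers; the grasp point (between the pads) lies tcp_to_grasp behind it (tcp_to_grasp is the distance from the TCP to the grasp point, in m); z points along the fingers, y is the line along which they close (so a half turn about z gives the same grasp; the last joint's range is limited). The gripper opens to 85 mm and grips with 20 to 120 N. Pads are 22 mm wide; open, the fingers measure 114 mm over their backs; the gripper's body (76 mm by 85 mm) begins 54 mm behind the grasp point. The pads swing forward as they close: fully open they stand 13 mm farther back than shut.
Start: joints at [-77.263, 17.578, 86.31, -0, 76.112, -4.211], TCP at [0.168, -0.55, 0.231] pointing down, gripper open.
Joint ranges: [-179.03, 179.03], [-60, 130.46], [8.19, 133.38], [-81.62, 261.62], [5.75, 156.47], [-153.77, 153.77]. Speed limits (degrees/s): [147.25, 147.25, 180, 180, 180, 180].

### API

Orientations are given as a 3x3 rotation matrix whose columns are the frame's x, y, z axes.
In Python, from plant import * gives the robot as it stands.
- The arm moves only by the tool drive_tool, never from a script. Its argument "rows" is a list that holds one entry, the list of rows, each a list of 5 numbers: the shift along the tool's x, y, z normalised to -1 to 1, where 1 is 20 cm, then the turn about the tool's z normalised to -1 to 1, where 1 is pi rad, then the finger opening in mm, from 0 to 85.4. A call has 1 to 5 rows; each row is the pose to reach, as a shift and turn from the pose commanded when the call began, along the tool's axes at that moment, turning the shorter way round; what a row does not reach only later rows make up. A row lasts 1/12 s, in which the tool goes at most 41.7 mm and 7.16 degrees, less where a joint would pass 70% of its speed; a pose out of reach is approached as far as the arm can. A call with a number of a shift or a turn outside -1 to 1 is refused whole. A call with a gripper value outside its range is refused whole. The fingers move at their own pace and stop on an object; "newtons" is the grip in N (left out, the last holds). Time passes only in rows, so rows that repeat a pose let the fingers close. It gives the time, the measured TCP pose, the force, the opening and the grip force at its end, in the units of the state.
- state(): the state, without advancing time (a new reading comes with each control period).
- grab_frame(name): name is "scene" or "top" or "wrist"; returns a dict with "image" (480x640x3 uint8, blue, green, red), "vertical_fov" (degrees; the focal length in pixels is half the picture's height over the tangent of half this angle, whatever the lens; pixels are square), "cx", "cy" (the principal point, pixels), "dist" ([k1, k2, p1, p2, k3] as OpenCV has them; the pictures are not rectified), "eye" and "attitude" of the camera in the world. Camera axes: x right, y down, z forward; pixel columns grow to the right and rows downward; lengths in m; the calibration is good to about 2 mm. A picture is of the moment at which its call begins. There is no depth.
- sign_off(): hands the job in; it is judged then, once.
The state is a dict: "time": time; "q": joint angles; "joint_vel": joint speeds; "tau": joint torques, N m; "tcp_pos": TCP position; "tcp_rot": TCP orientation; "wrist_force": force on the tool from outside, world axes, zero at the start; "wrist_torque": the same for the moment, N m; "gripper_width": finger opening in m; "finger_force": force on a finger pad.
Only numpy, scipy, OpenCV 4.12 (cv2) and the standard library are available. Lean on these libraries where they do the work, as an engineer would, in place of code of your own. Each camera call takes 0.05 s, during which the arm holds its last target. There are 200 camera calls.

## Working session

There is one attempt and no reset: what is moved stays moved. The work goes in short steps, Python scripts to look and compute and a tool call to move; the robot and the scene stay as the last step left them, time stands still between calls to the robot, and variables do not carry over. Pictures are saved under pics/ and viewed, at most 12 in all, crops included, and the job is handed in when it is done.

Besides the shell and the picture viewer there is one more tool, called after "Emit:" by a JSON object that holds its "method" and its "body", one argument or row to a line. drive_tool: Moves the arm, as the interface text tells. Scaled input: -1 to 1 covers 20 cm each way for a shift and pi rad each way for a turn. Its arguments: {"type":"object","properties":{"rows":{"type":"array","items":{"type":"array","items":{"type":"array","items":{"type":"number"}}}},"newtons":{"type":"number"}},"required":["rows"]}

```bash
ls; mkdir -p pics
python3 - <<'E'
from plant import *
import cv2,pickle,numpy as np
s=state()
for k,v in s.items(): print(k,np.round(v,4).tolist())
d={}
for n in ("scene","top"):
    f=grab_frame(n); d[n]=f; cv2.imwrite(f"pics/{n}0.png",f["image"])
    print(n,{k:np.round(v,4).tolist() for k,v in f.items() if k!="image"})
pickle.dump(d,open("f0.pkl","wb"))
try: print(tcp_to_grasp)
except Exception as e: print(e)
E
```

```text
pics
time 0.0
q [-77.2625, 17.6229, 86.3829, -0.0016, 76.1118, -4.2113]
joint_vel [-0.0512, -0.016, -0.0093, -0.0243, 0.0856, -0.07]
tau [0.0, -45.7537, -25.1915, -0.0, 0.0137, -0.0]
tcp_pos [0.1674, -0.5494, 0.2304]
tcp_rot [[0.9566, 0.2915, -0.0005], [0.2915, -0.9566, 0.002], [0.0001, -0.002, -1.0]]
wrist_force [0.3641, -0.1604, -0.6579]
wrist_torque [-0.0017, -0.054, -0.0103]
finger_force 0.0
gripper_width 0.0856
scene {'vertical_fov': 55.3738, 'cx': 314.0544, 'cy': 244.3222, 'dist': [-0.0196, 0.0, 0.0, 0.0, 0.0], 'eye': [0.2107, -0.4651, 0.3948], 'attitude': [[0.8607, -0.201, 0.4677], [-0.509, -0.3231, 0.7978], [-0.0093, -0.9248, -0.3805]]}
top {'vertical_fov': 49.4017, 'cx': 316.2414, 'cy': 244.4374, 'dist': [-0.1067, 0.0, 0.0, 0.0, 0.0], 'eye': [0.4259, 0.1987, 1.0285], 'attitude': [[0.0558, -0.9765, 0.2081], [-0.9984, -0.0542, 0.0134], [-0.0018, -0.2085, -0.978]]}
0.0187
```

View pics/top0.png

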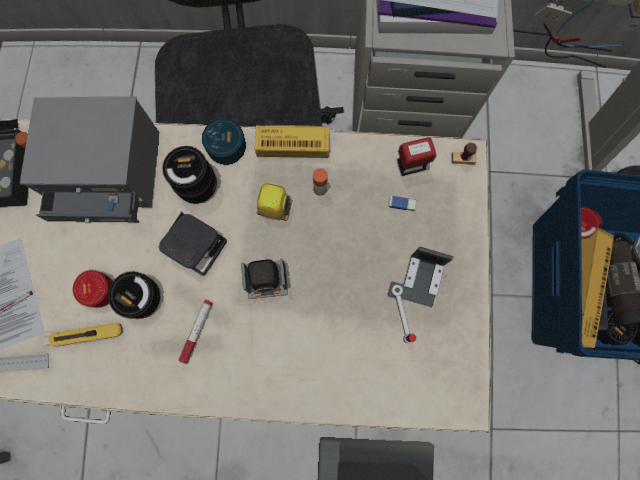

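View pics/scene0.png

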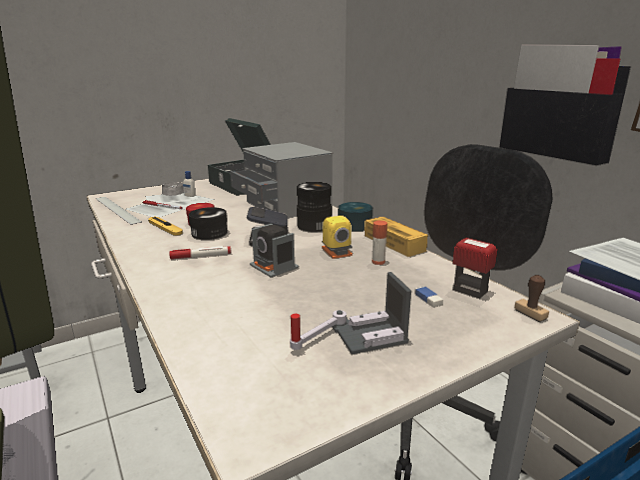

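The top view shows the dock near (425,278), its stop at the upper right, the hinge at (397,290) and the red handle at (410,338). The cradle with the speaker is at (265,277) and the yellow look-alike at (273,202). In the scene view the speaker is at (272,247) with its grille towards the camera, and the dock is at (375,320). Next I enlarge both.

```bash
cat > h.py <<'E'
import numpy as np,cv2,pickle
from plant import *
def K(f):
    F=f["image"].shape[0]/2/np.tan(np.radians(f["vertical_fov"])/2)
    return np.array([[F,0,f["cx"]],[0,F,f["cy"]],[0,0,1]])
def ray(f,uv):
    p=cv2.undistortPoints(np.array([[uv]],float),K(f),np.array(f["dist"],float))[0,0]
    return np.array(f["eye"]),np.array(f["attitude"])@np.array([p[0],p[1],1])
def onz(f,uv,z):
    e,d=ray(f,uv); return e+d*(z-e[2])/d[2]
def two(f,a,g,b):
    e,d=ray(f,a); h,k=ray(g,b); d/=np.linalg.norm(d);k/=np.linalg.norm(k)
    t=np.linalg.lstsq(np.c_[d,-k],h-e,rcond=None)[0]
    p,q=e+d*t[0],h+k*t[1]; return (p+q)/2,np.linalg.norm(p-q)
def proj(f,P):
    R=np.array(f["attitude"]).T
    return cv2.projectPoints(np.atleast_2d(np.array(P,float)),cv2.Rodrigues(R)[0],-R@np.array(f["eye"]),K(f),np.array(f["dist"],float))[0][:,0]
def crop(f,x,y,w,h,s):
    return cv2.resize(f["image"][y:y+h,x:x+w],None,fx=s,fy=s,interpolation=cv2.INTER_CUBIC)
def mask(f,lo,hi):
    return cv2.inRange(cv2.cvtColor(f["image"],cv2.COLOR_BGR2HSV),lo,hi)
def blobs(m,amin=8):
    n,l,st,c=cv2.connectedComponentsWithStats(m)
    return [(np.round(c[i],1).tolist(),st[i].tolist()) for i in range(1,n) if st[i][4]>=amin]
E
python3 - <<'E'
from h import *
d=pickle.load(open("f0.pkl","rb"))
t,s=d["top"],d["scene"]
a=np.hstack([crop(t,380,240,80,110,5),crop(t,230,240,80,110,5)])
cv2.imwrite("pics/c1.png",a)
b=np.hstack([crop(s,280,265,140,100,3.5 and 4),crop(s,245,215,55,100,4)])
cv2.imwrite("pics/c2.png",b); print(a.shape,b.shape)
for n,f in d.items():
    print(n,"orange",blobs(mask(f,(5,150,120),(18,255,255))),"\n red",blobs(cv2.bitwise_or(mask(f,(0,150,100),(4,255,255)),mask(f,(174,150,100),(180,255,255)))))
E
```

```text
(550, 800, 3) (400, 780, 3)
scene orange [([379.8, 225.5], [373, 220, 15, 15, 129]), ([335.7, 253.1], [322, 246, 30, 12, 74]), ([378.1, 262.2], [375, 262, 7, 2, 9]), ([268.8, 267.2], [264, 265, 9, 6, 30])] 
 red [([604.8, 75.1], [589, 59, 31, 35, 761]), ([150.0, 202.1], [144, 201, 13, 4, 27]), ([198.5, 206.0], [186, 203, 28, 8, 125]), ([475.4, 249.6], [454, 238, 43, 27, 396]), ([228.5, 248.5], [228, 247, 2, 4, 8]), ([179.6, 252.2], [170, 249, 20, 7, 111]), ([295.0, 326.6], [291, 314, 9, 28, 192])]
top orange [([20.8, 137.4], [16, 132, 11, 12, 78]), ([228.3, 135.6], [228, 132, 2, 9, 13]), ([183.5, 159.6], [178, 158, 12, 4, 28]), ([319.7, 175.1], [313, 169, 14, 13, 141]), ([285.9, 217.0], [285, 215, 3, 5, 10]), ([583.1, 228.3], [582, 226, 4, 5, 12]), ([84.0, 288.5], [83, 284, 3, 10, 30]), ([276.0, 291.5], [274, 291, 5, 2, 10]), ([257.9, 294.3], [256, 293, 5, 3, 10]), ([125.9, 299.8], [121, 296, 10, 8, 27]), ([618.5, 330.3], [615, 328, 8, 6, 12])] 
 red [([417.7, 150.2], [403, 138, 32, 25, 280]), ([589.3, 218.3], [581, 208, 20, 23, 306]), ([585.4, 236.9], [582, 236, 7, 2, 8]), ([90.1, 287.7], [73, 271, 35, 35, 884]), ([207.3, 302.0], [205, 301, 6, 3, 13]), ([412.1, 337.5], [409, 335, 7, 6, 37]), ([186.2, 351.3], [180, 340, 14, 23, 141])]
```

View pics/c1.png

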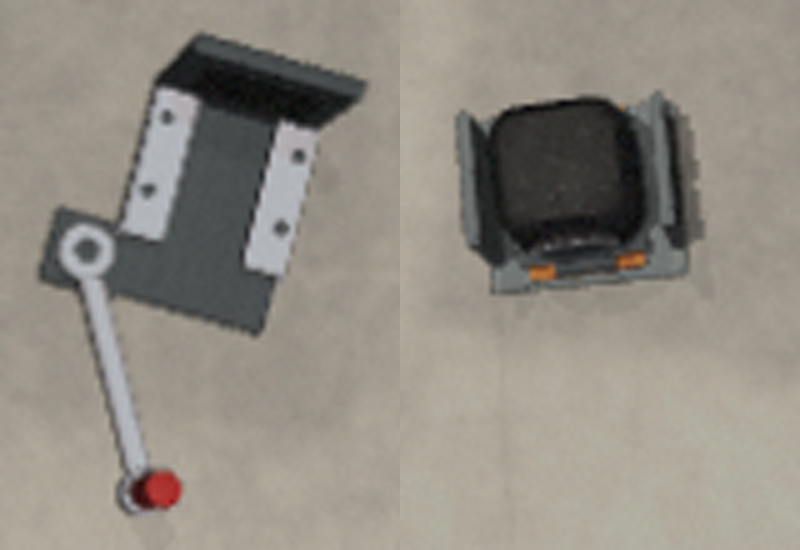

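View pics/c2.png

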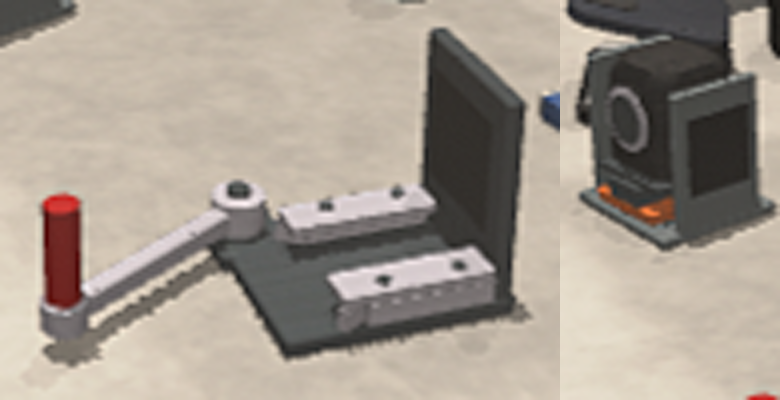

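The crops give sharp corners. The lips' tops have a mouth-side outer left corner at crop (122,232) and a right one at (283,275). The hinge is at (88,250) and the handle top at (158,488). The speaker's orange flange ends are at crop (542,272) and (631,260), so the grille faces the robot. I compute the poses now.

```bash
cat >> h.py <<'E'
def fit(mod,obs):  # 2D rigid, returns x,y,yaw and residuals (mm)
    m=np.array(mod,float)[:,:2]/1000;o=np.array(obs)[:,:2]
    a=m-m.mean(0);b=o-o.mean(0)
    th=np.arctan2((a[:,0]*b[:,1]-a[:,1]*b[:,0]).sum(),(a*b).sum())
    R=np.array([[np.cos(th),-np.sin(th)],[np.sin(th),np.cos(th)]])
    t=o.mean(0)-R@m.mean(0); return t,th,np.round((o-m@R.T-t)*1000,1)
E
python3 - <<'E'
from h import *
d=pickle.load(open("f0.pkl","rb")); t,s=d["top"],d["scene"]
c=lambda u,v:(380+(u+.5)/5-.5,240+(v+.5)/5-.5)
M=[(-30,33,22),(-30,-33,22),(-30,16,22),(-30,-16,22),(30,33,22),(30,-33,22),(-52,-33,8)]
U=[(122,232),(283,275),(160,240),(245,267),(158,88),(319,130),(262,334)]
o=[onz(t,c(*u),m[2]/1000) for u,m in zip(U,M)]
T,th,r=fit(M,o); print("dock top",T,th,r.tolist())
cs=lambda u,v:(280+(u+.5)/4-.5,265+(v+.5)/4-.5)
M2=[(-30,33,22),(-30,16,22),(-30,-16,22),(-30,-33,22),(30,-33,22),(-52,-33,8)]
U2=[(277,208),(287,232),(328,275),(342,303),(496,270),(290,347)]
o=[onz(s,cs(*u),m[2]/1000) for u,m in zip(U2,M2)]
T2,th2,r2=fit(M2,o); print("dock scene",T2,th2,r2.tolist())
print("hinge",onz(t,c(88,250),.026),"handle",onz(t,c(158,488),.062),onz(s,cs(61,203),.062),two(t,c(158,488),s,cs(61,203)))
R=np.array([[np.cos(th),-np.sin(th)],[np.sin(th),np.cos(th)]])
print("hinge model",T+R@[-.042,.044])
k=lambda u,v:c(u-400-150*5,v)
# speaker: orange at foot -x edge z=12mm top
for p in [(528,274),(648,258),(542,272),(631,260)]: print("or",onz(t,k(*p),.012))
# cradle base front corners z 6 and cheek tops z 78
for p in [(492,292),(689,275)]: print("base",onz(t,k(*p),.003))
print("cheeks",[onz(t,k(*p),.078).round(4).tolist() for p in [(459,112),(470,245),(662,93),(684,240)]])
print("topcube",[onz(t,k(*p),.078).round(4).tolist() for p in [(565,175)]])
cc=lambda u,v:(245+(u-560+.5)/4-.5,215+(v+.5)/4-.5)
print("grille",ray(s,cc(628,119)))
E
```

```text
dock top [ 0.58929865 -0.00083748] -0.2219009657816034 [[-0.3, -0.6], [0.7, 0.5], [1.1, 1.1], [-0.7, -1.2], [-1.0, -0.3], [0.1, -0.0], [0.2, 0.5]]
dock scene [ 0.58615771 -0.00342956] -0.21160687845932397 [[1.3, 0.1], [-1.7, 0.5], [1.1, 0.2], [-1.6, -0.1], [0.0, 0.1], [0.7, -0.7]]
hinge [0.55870985 0.05107969 0.026     ] handle [0.4673203  0.02811627 0.062     ] [0.46502351 0.02337577 0.062     ] (array([0.46735501, 0.02764188, 0.059078  ]), np.float64(0.00019762812743680366))
hinge model [0.55801217 0.05132722]
or [0.53575793 0.32635081 0.012     ]
or [0.54473937 0.27982085 0.012     ]
or [0.53686037 0.32092458 0.012     ]
or [0.54357422 0.28641887 0.012     ]
base [0.52879096 0.34115228 0.003     ]
base [0.53998826 0.26391203 0.003     ]
cheeks [[0.5872, 0.3484, 0.078], [0.538, 0.3402, 0.078], [0.5986, 0.2737, 0.078], [0.5444, 0.2618, 0.078]]
topcube [[0.5659, 0.3073, 0.078]]
grille (array([ 0.21070079, -0.46512737,  0.3947535 ]), array([ 0.36897779,  0.85614637, -0.37949335]))
```

Dock: about (0.588, -0.002), yaw -0.22. The latch is at about 1.1 rad and the handle at (0.467, 0.027). The hinge radius is 94 mm, as it should be. Speaker: about (0.571, 0.308), yaw about 0.17. I go to the latch first.

```bash
cat >> h.py <<'E'
def plan(*wps,start=None):
    """waypoints (x,y,z of TCP, tool-x yaw deg); prints normalised [tx,ty,tz,turn] per call from the measured pose"""
    s=state(); p=np.array(s["tcp_pos"]); R=np.array(s["tcp_rot"]); y=np.degrees(np.arctan2(R[1,0],R[0,0]))
    print("t",round(s["time"],2),"tcp",p.round(4),"yaw",round(y,2),"F",np.round(s["wrist_force"],1),"w",round(s["gripper_width"],4),"ff",round(s["finger_force"],1))
    if start: p=np.array(start[:3]); y=start[3]
    for w in wps:
        q=np.array(w[:3],float); dy=(w[3]-y+180)%360-180; L=np.linalg.norm(q-p)
        n=int(np.ceil(max(L/.2,abs(dy)/35.8,1e-9))) 
        for i in range(n):
            a=np.radians(y); d=(q-p)/n
            print("  ",np.round([(d[0]*np.cos(a)+d[1]*np.sin(a))/.2,(d[0]*np.sin(a)-d[1]*np.cos(a))/.2,-d[2]/.2,-dy/n/180],4).tolist(),"rows>=%.1f"%max(L/n/.0417,abs(dy)/n/7.16))
            y+=dy/n
            if i<n-1: q=q  # equal steps
            
            p_=p+d; p=p_; 
            n_=n
            if i<n-1: 
                pass
        p=q
E
python3 - <<'E'
s=open('h.py').read()
i=s.index("        n=int(np.ceil(max(L"); 
s=s[:i]+'''        n=int(np.ceil(max(L/.2,abs(dy)/35.8,1e-9))); d=(q-p)/n
        for _ in range(n):
            a=np.radians(y)
            print("  ",np.round([(d[0]*np.cos(a)+d[1]*np.sin(a))/.2,(d[0]*np.sin(a)-d[1]*np.cos(a))/.2,-d[2]/.2,-dy/n/180],4).tolist(),"rows>=%.1f"%max(L/n/.0417,abs(dy)/n/7.16))
            y+=dy/n
        p=q
'''
open('h.py','w').write(s)
E
python3 -c "
from h import *
plan((.40,-.33,.23,50),(.49,-.02,.20,77.3))"
```

```text
t 0.1 tcp [ 0.1675 -0.5494  0.2305] yaw 16.95 F [ 1.5 -0.2  0.6] w 0.0853 ff 0.0
   [0.716, -0.3552, 0.0012, -0.0918] rows>=3.8
   [0.7875, -0.1369, 0.0012, -0.0918] rows>=3.8
   [0.7383, -0.3258, 0.075, -0.0758] rows>=3.9
   [0.7943, -0.1424, 0.075, -0.0758] rows>=3.9
```

Emit:
{"method": "drive_tool", "body": {
  "rows": [
    [[0.716,-0.355,0,-0.092,85],[0.716,-0.355,0,-0.092,85],[0.716,-0.355,0,-0.092,85],[0.716,-0.355,0,-0.092,85]]
  ],
  "newtons": 30
}}

```text
time: 0.43
tcp_pos: [0.2848, -0.4382, 0.2307]
tcp_rot: [[0.833, 0.553, -0.0], [0.553, -0.833, 0.002], [0.001, -0.002, -1.0]]
wrist_force: [0.2, -1.0, 0.1]
gripper_width: 0.085
finger_force: 0.0
```

Emit:
{"method": "drive_tool", "body": {
  "rows": [
    [[0.788,-0.137,0,-0.092,85],[0.788,-0.137,0,-0.092,85],[0.788,-0.137,0,-0.092,85],[0.788,-0.137,0,-0.092,85]]
  ]
}}

```text
time: 0.77
tcp_pos: [0.4014, -0.3281, 0.231]
tcp_rot: [[0.64, 0.768, -0.0], [0.768, -0.64, 0.001], [0.001, -0.001, -1.0]]
wrist_force: [0.9, 0.3, -0.4]
gripper_width: 0.085
finger_force: 0.0
```

Emit:
{"method": "drive_tool", "body": {
  "rows": [
    [[0.738,-0.326,0.075,-0.076,85],[0.738,-0.326,0.075,-0.076,85],[0.738,-0.326,0.075,-0.076,85],[0.738,-0.326,0.075,-0.076,85]]
  ]
}}

```text
time: 1.1
tcp_pos: [0.4447, -0.1729, 0.2157]
tcp_rot: [[0.442, 0.897, -0.001], [0.897, -0.442, 0.001], [0.0, -0.001, -1.0]]
wrist_force: [-0.1, 0.0, -0.4]
gripper_width: 0.085
finger_force: 0.0
```

Emit:
{"method": "drive_tool", "body": {
  "rows": [
    [[0.794,-0.142,0.075,-0.076,85],[0.794,-0.142,0.075,-0.076,85],[0.794,-0.142,0.075,-0.076,85],[0.794,-0.142,0.075,-0.076,85],[0.794,-0.142,0.075,-0.076,85]]
  ]
}}

```text
time: 1.52
tcp_pos: [0.4904, -0.0144, 0.2004]
tcp_rot: [[0.212, 0.977, -0.0], [0.977, -0.212, 0.004], [0.004, -0.001, -1.0]]
wrist_force: [-1.1, 0.1, 0.4]
gripper_width: 0.0849
finger_force: 0.0
```

Run:
```python
from h import *
f=grab_frame("wrist"); pickle.dump(f,open("w1.pkl","wb")); cv2.imwrite("pics/w1.png",f["image"])
print({k:np.round(v,4).tolist() for k,v in f.items() if k!="image"})
plan()
print(blobs(cv2.bitwise_or(mask(f,(0,150,80),(4,255,255)),mask(f,(174,150,80),(180,255,255))),40))
print(proj(f,[[.467,.027,.062],[.558,.051,.026]]))
```

```text
{'vertical_fov': 64.5746, 'cx': 315.2934, 'cy': 244.2002, 'dist': [-0.0796, 0.0, 0.0, 0.0, 0.0], 'eye': [0.5049, 0.052, 0.343], 'attitude': [[0.9773, -0.2043, -0.0565], [-0.2119, -0.9417, -0.2613], [0.0002, 0.2673, -0.9636]]}
t 1.57 tcp [ 0.4897 -0.0172  0.2006] yaw 77.76 F [ 0.4  0.3 -1. ] w 0.0853 ff 0.0
[([273.5, 186.3], [265, 177, 18, 19, 243])]
[[272.22366348 184.85743634]
 [379.96113092 126.69583967]]
```

View pics/w1.png

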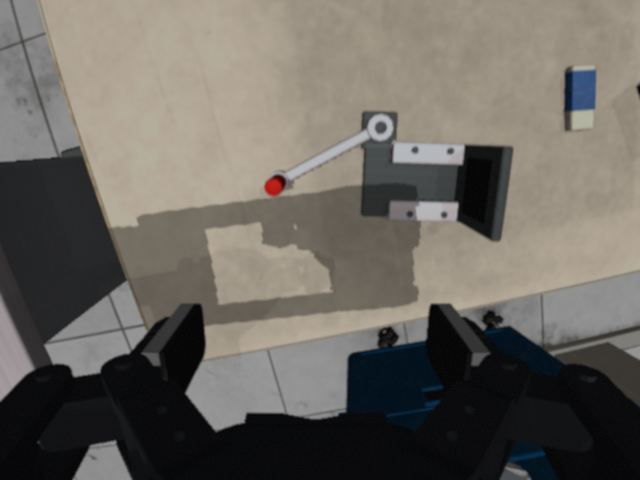

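The wrist view shows the handle at (273,186), the hinge ring at (379,127) and the dock. The reprojections agree within about 1.5 px (roughly 1 mm). I plan the pinch and the arc.

Run:
```python
from h import *
f=pickle.load(open("w1.pkl","rb"))
print("handle",onz(f,(273.5,185.5),.062),"hinge",onz(f,(379.5,126.5),.026))
M=[(-30,33,22),(-30,-33,22),(30,33,22),(30,-33,22),(-52,-33,8)]
U=[(393,142),(389,220),(465,144.5),(457,221),(362,214)]
print(fit(M,[onz(f,u,m[2]/1000) for u,m in zip(U,M)]))
plan((.468,.026,.11,77.3),(.468,.026,.031,77.3))
```

```text
handle [0.46780876 0.02633735 0.062     ] hinge [0.55766186 0.05122666 0.026     ]
(array([ 0.58956262, -0.00173173]), np.float64(-0.2348587054053116), array([[-1. , -0.6],
       [ 0.2, -0.4],
       [-0.4, -0.7],
       [ 0.3,  0.1],
       [ 0.8,  1.5]]))
t 1.57 tcp [ 0.4897 -0.0172  0.2006] yaw 77.76 F [ 0.4  0.3 -1. ] w 0.0853 ff 0.0
   [0.188, -0.152, 0.4531, 0.0026] rows>=2.5
   [0.0, 0.0, 0.395, -0.0] rows>=1.9
```

Emit:
{"method": "drive_tool", "body": {
  "rows": [
    [[0.188,-0.152,0.453,0.003,85],[0.188,-0.152,0.453,0.003,85],[0.188,-0.152,0.453,0.003,85],[0.188,-0.152,0.453,0.003,85],[0.188,-0.152,0.453,0.003,85]]
  ],
  "newtons": 25
}}

```text
time: 1.98
tcp_pos: [0.4673, 0.0221, 0.1101]
tcp_rot: [[0.227, 0.974, -0.003], [0.974, -0.227, -0.0], [-0.001, -0.002, -1.0]]
wrist_force: [0.5, 0.1, -0.2]
gripper_width: 0.0852
finger_force: 0.0
```

Emit:
{"method": "drive_tool", "body": {
  "rows": [
    [[0,0,0.15,0,85],[0,0,0.3,0,85],[0,0,0.395,0,85],[0,0,0.395,0,85],[0,0,0.395,0,60]]
  ]
}}

```text
time: 2.4
tcp_pos: [0.4696, 0.0216, 0.0325]
tcp_rot: [[0.228, 0.974, 0.001], [0.974, -0.228, -0.0], [-0.0, 0.001, -1.0]]
wrist_force: [0.3, 0.2, 0.4]
gripper_width: 0.0751
finger_force: 0.0
```

Emit:
{"method": "drive_tool", "body": {
  "rows": [
    [[0,0,0,0,40],[0,0,0,0,25],[0,0,0,0,10],[0,0,0,0,5],[0,0,0,0,5]]
  ]
}}

```text
time: 2.82
tcp_pos: [0.4664, 0.0227, 0.0323]
tcp_rot: [[0.226, 0.974, -0.003], [0.974, -0.226, -0.0], [-0.001, -0.003, -1.0]]
wrist_force: [3.5, 1.1, 6.0]
gripper_width: 0.0129
finger_force: 25.4
```

Run:
```python
from h import *
s=state(); p=np.array(s["tcp_pos"]); plan()
H=np.array([.5578,.0512]); r=np.hypot(*(p[:2]-H)); a0=np.arctan2(*(p[:2]-H)[::-1])%(2*np.pi); print("r",r,"a0",np.degrees(a0))
R=np.array(s["tcp_rot"])
for a in np.linspace(a0,np.pi-.224-.03,6)[1:]:
    q=np.r_[H+.095*np.array([np.cos(a),np.sin(a)]),p[2]]; print((R.T@(q-p)/.2).round(3), np.degrees(a).round(1))
```

```text
t 2.82 tcp [0.4664 0.0227 0.0323] yaw 76.92 F [3.5 1.1 6. ] w 0.0129 ff 25.4
r 0.09574807524681282 a0 197.3102532398237
[ 0.049 -0.021  0.   ] 190.9
[ 0.098 -0.04   0.   ] 184.6
[ 0.149 -0.053  0.   ] 178.2
[ 0.202 -0.06  -0.   ] 171.8
[ 0.254 -0.062 -0.   ] 165.4
```

Emit:
{"method": "drive_tool", "body": {
  "rows": [
    [[0.045,-0.02,0,0,5],[0.092,-0.038,0,0,5],[0.14,-0.052,0,0,5],[0.19,-0.06,0,0,5],[0.24,-0.063,0,0,5]]
  ]
}}

```text
time: 3.23
tcp_pos: [0.4657, 0.0725, 0.0324]
tcp_rot: [[0.227, 0.974, -0.001], [0.974, -0.227, -0.001], [-0.001, -0.001, -1.0]]
wrist_force: [-2.1, -2.3, 5.7]
gripper_width: 0.0133
finger_force: 24.8
```

Emit:
{"method": "drive_tool", "body": {
  "rows": [
    [[0.005,0,0,0,5],[0.01,0,0,0,5]]
  ]
}}

```text
time: 3.4
tcp_pos: [0.4662, 0.0747, 0.0324]
tcp_rot: [[0.226, 0.974, -0.001], [0.974, -0.226, -0.001], [-0.001, -0.001, -1.0]]
wrist_force: [-3.5, -4.2, 7.3]
gripper_width: 0.0134
finger_force: 25.0
```

Emit:
{"method": "drive_tool", "body": {
  "rows": [
    [[0,0,0,0,85],[0,0,0,0,85],[0,0,0,0,85],[0,0,-0.1,0,85],[0,0,-0.3,0,85]]
  ]
}}

```text
time: 3.82
tcp_pos: [0.4637, 0.074, 0.0888]
tcp_rot: [[0.227, 0.974, -0.01], [0.974, -0.227, -0.001], [-0.003, -0.01, -1.0]]
wrist_force: [0.9, 0.8, -0.8]
gripper_width: 0.0729
finger_force: 0.0
```

Emit:
{"method": "drive_tool", "body": {
  "rows": [
    [[0,0,-0.25,0,85],[0,0,-0.5,0,85],[0.3,0,-0.6,0,85],[0.45,0,-0.6,0,85]]
  ]
}}

```text
time: 4.15
tcp_pos: [0.4867, 0.1474, 0.2124]
tcp_rot: [[0.231, 0.973, 0.008], [0.973, -0.231, 0.001], [0.003, 0.007, -1.0]]
wrist_force: [1.6, -0.3, 0.2]
gripper_width: 0.0847
finger_force: 0.0
```

Run:
```python
from h import *
for n in("scene","top"):
    f=grab_frame(n); b=blobs(cv2.bitwise_or(mask(f,(0,150,80),(4,255,255)),mask(f,(174,150,80),(180,255,255))),15)
    print(n,[x for x in b if (280<x[0][0]<450 and x[0][1]>290)])
    cv2.imwrite("pics/a_%s.png"%n,f["image"]); pickle.dump(f,open("a_%s.pkl"%n,"wb"))
    for x in b:
        if 280<x[0][0]<450 and x[0][1]>290: print(onz(f,x[0],.06 if n=="top" else .042))
f=grab_frame("wrist"); pickle.dump(f,open("w2.pkl","wb"))
plan((.571,.308,.17,99.7))
```

```text
scene []
top [([386.1, 336.6], [383, 334, 7, 6, 36])]
[0.4661928  0.07413038 0.06      ]
t 4.3 tcp [0.4861 0.1505 0.2094] yaw 77.09 F [ 0.1 -0.3 -0.4] w 0.085 ff 0.0
   [0.8625, 0.2375, 0.197, -0.1256] rows>=4.4
```

Emit:
{"method": "drive_tool", "body": {
  "rows": [
    [[0.862,0.238,0.1,-0.126,85],[0.862,0.238,0.1,-0.126,85],[0.862,0.238,0.1,-0.126,85],[0.862,0.238,0.1,-0.126,85],[0.862,0.238,0.1,-0.126,85]]
  ]
}}

```text
time: 4.72
tcp_pos: [0.5719, 0.3088, 0.1855]
tcp_rot: [[-0.168, 0.986, -0.0], [0.986, 0.168, 0.002], [0.002, 0.0, -1.0]]
wrist_force: [0.2, -0.2, 0.0]
gripper_width: 0.0851
finger_force: 0.0
```

Run:
```python
from h import *
f=grab_frame("wrist"); pickle.dump(f,open("w3.pkl","wb")); 
g=pickle.load(open("w2.pkl","rb"))
cv2.imwrite("pics/w3.png",np.vstack([f["image"][:300],g["image"][:300]]))
print(proj(f,[[.571,.308,.084]]),blobs(mask(f,(5,150,100),(18,255,255)),10)); plan()
```

```text
[[313.45702111 245.13478406]] [([276.0, 199.3], [275, 193, 3, 14, 39]), ([348.2, 197.9], [347, 192, 4, 12, 36]), ([460.2, 235.5], [439, 211, 41, 65, 197]), ([509.7, 229.3], [507, 227, 6, 6, 24])]
t 4.77 tcp [0.5719 0.3089 0.1852] yaw 99.67 F [2.1 1.8 0.1] w 0.0851 ff 0.0
```

View pics/w3.png

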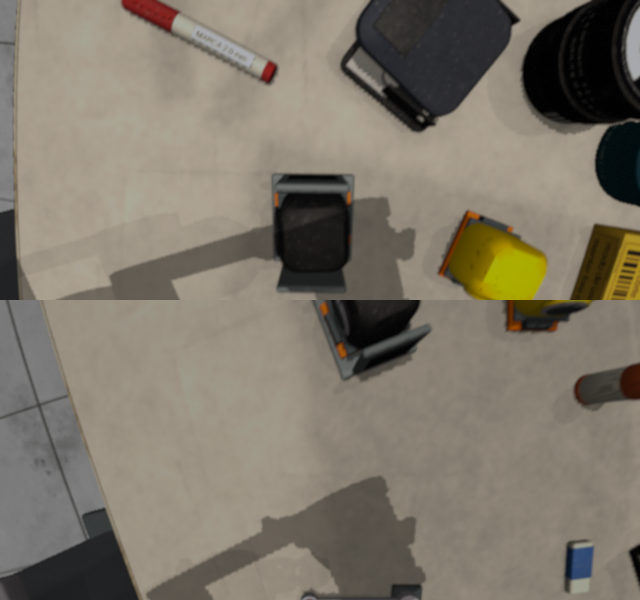

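The wrist view shows the speaker in its cradle, with orange flange ends at (276,199) and (348,198). The yellow look-alike is more than 100 mm to the right, clear of the finger's 57 mm.

Run:
```python
from h import *
f=pickle.load(open("w3.pkl","rb"))
m=mask(f,(5,120,80),(18,255,255))
for x0,x1 in((268,285),(340,358)):
    ys,xs=np.nonzero(m[185:215,x0:x1]); xs+=x0; ys+=185
    print(xs.min(),xs.max(),ys.min(),ys.max(), "left/right edge cols per row", [ (int(y),int(xs[ys==y].min()),int(xs[ys==y].max())) for y in np.unique(ys)])
A=[onz(f,p,.012) for p in((275,192.5),(350.5,191.5))]
for a in A: print(a)
d=A[1]-A[0]; print("len",np.hypot(*d[:2]),"yaw",np.degrees(np.arctan2(d[1],d[0])))
yaw=np.arctan2(d[1],d[0]); m_=(A[0]+A[1])/2; n=np.array([-np.sin(yaw),np.cos(yaw)]); print("origin if y=+23:",m_[:2]-.023*n)
```

```text
274 278 192 206 left/right edge cols per row [(192, 277, 277), (193, 275, 277), (194, 275, 277), (195, 274, 277), (196, 274, 277), (197, 275, 277), (198, 275, 277), (199, 275, 277), (200, 275, 277), (201, 275, 278), (202, 275, 278), (203, 275, 278), (204, 275, 278), (205, 275, 277), (206, 275, 277)]
346 350 192 204 left/right edge cols per row [(192, 348, 349), (193, 347, 350), (194, 347, 350), (195, 347, 350), (196, 347, 350), (197, 347, 350), (198, 347, 350), (199, 347, 350), (200, 346, 350), (201, 346, 350), (202, 347, 350), (203, 347, 350), (204, 348, 349)]
[0.53493312 0.32743882 0.012     ]
[0.5968102  0.33885632 0.012     ]
len 0.06292163086154524 yaw 10.454570860635915
origin if y=+23: [0.57004514 0.31052939]
```

Run:
```python
from h import *
plan((.570,.310,.038,100))
```

```text
t 4.77 tcp [0.5719 0.3089 0.1852] yaw 99.67 F [2.1 1.8 0.1] w 0.0851 ff 0.0
   [0.0068, -0.0082, 0.7359, -0.0018] rows>=3.5
```

Emit:
{"method": "drive_tool", "body": {
  "rows": [
    [[0.007,-0.008,0.2,-0.002,85],[0.007,-0.008,0.4,-0.002,85],[0.007,-0.008,0.55,-0.002,85],[0.007,-0.008,0.68,-0.002,85],[0.007,-0.008,0.736,-0.002,85]]
  ]
}}

```text
time: 5.18
tcp_pos: [0.5641, 0.3029, 0.0358]
tcp_rot: [[-0.171, 0.985, -0.009], [0.985, 0.171, -0.005], [-0.003, -0.009, -1.0]]
wrist_force: [-1.1, 0.4, -0.6]
gripper_width: 0.085
finger_force: 0.0
```

Emit:
{"method": "drive_tool", "body": {
  "rows": [
    [[0,0,0,0,65],[0,0,0,0,50],[0,0,0,0,45],[0,0,0,0,45],[0,0,0,0,45]]
  ],
  "newtons": 40
}}

```text
time: 5.6
tcp_pos: [0.5695, 0.3067, 0.0427]
tcp_rot: [[-0.172, 0.985, 0.004], [0.985, 0.172, 0.001], [0.001, 0.004, -1.0]]
wrist_force: [0.1, -0.1, 3.1]
gripper_width: 0.0495
finger_force: 43.5
```

Emit:
{"method": "drive_tool", "body": {
  "rows": [
    [[0,0,0,0,45],[0,0,-0.05,0,45],[0,0,-0.15,0,45]]
  ]
}}

```text
time: 5.85
tcp_pos: [0.5657, 0.3054, 0.069]
tcp_rot: [[-0.172, 0.985, -0.006], [0.985, 0.172, -0.002], [-0.001, -0.006, -1.0]]
wrist_force: [-0.3, -0.4, -2.4]
gripper_width: 0.0497
finger_force: 42.9
```

Run:
```python
from h import *
plan((.567,.307,.15,100),(.45,.27,.15,77),(.45,.27,.06,77))
```

```text
t 5.85 tcp [0.5657 0.3054 0.069 ] yaw 99.93 F [-0.3 -0.4 -2.4] w 0.0497 ff 42.9
   [0.0069, 0.0078, -0.4049, -0.0004] rows>=1.9
   [-0.0806, -0.6082, -0.0, 0.1278] rows>=3.2
   [0.0, 0.0, 0.45, -0.0] rows>=2.2
```

Emit:
{"method": "drive_tool", "body": {
  "rows": [
    [[0,0,-0.1,0,45],[0,0,-0.22,0,45],[0,0,-0.34,0,45],[0,0,-0.4,0,45]]
  ]
}}

```text
time: 6.18
tcp_pos: [0.569, 0.307, 0.1543]
tcp_rot: [[-0.173, 0.985, 0.004], [0.985, 0.173, 0.002], [0.001, 0.004, -1.0]]
wrist_force: [0.2, 0.3, -2.2]
gripper_width: 0.0494
finger_force: 43.0
```

Emit:
{"method": "drive_tool", "body": {
  "rows": [
    [[-0.016,-0.12,0,0.025,45],[-0.032,-0.25,0,0.051,45],[-0.05,-0.4,0,0.077,45],[-0.07,-0.54,0,0.102,45],[-0.08,-0.608,0,0.128,45]]
  ]
}}

```text
time: 6.6
tcp_pos: [0.4459, 0.2678, 0.1505]
tcp_rot: [[0.23, 0.973, -0.005], [0.973, -0.23, -0.002], [-0.003, -0.004, -1.0]]
wrist_force: [0.3, -0.0, -2.5]
gripper_width: 0.0494
finger_force: 43.0
```

Emit:
{"method": "drive_tool", "body": {
  "rows": [
    [[0,0,0.05,0,45],[0,0,0.15,0,45],[0,0,0.25,0,45],[0,0,0.33,0,45],[0,0,0.38,0,45]]
  ]
}}

```text
time: 7.02
tcp_pos: [0.4509, 0.2695, 0.073]
tcp_rot: [[0.225, 0.974, -0.001], [0.974, -0.225, -0.001], [-0.001, -0.001, -1.0]]
wrist_force: [0.4, 0.1, -2.6]
gripper_width: 0.0497
finger_force: 42.9
```

Run:
```python
from h import *
for n in("top","scene"):
    f=grab_frame(n); pickle.dump(f,open("b_%s.pkl"%n,"wb"))
    if n=="top": a=crop(f,240,250,100,150,4)
    else: b=crop(f,170,190,100,150,4); print(blobs(mask(f,(5,150,100),(18,255,255)),10))
cv2.imwrite("pics/b.png",np.hstack([a,b])); plan()
```

```text
[([380.0, 227.6], [373, 220, 15, 18, 195]), ([334.2, 252.7], [322, 246, 30, 12, 97]), ([378.3, 262.2], [373, 261, 12, 3, 21]), ([223.4, 272.4], [206, 268, 36, 10, 164])]
t 7.12 tcp [0.4502 0.2692 0.0729] yaw 76.93 F [ 0.  -0.5 -2.6] w 0.0492 ff 42.9
```

View pics/b.png

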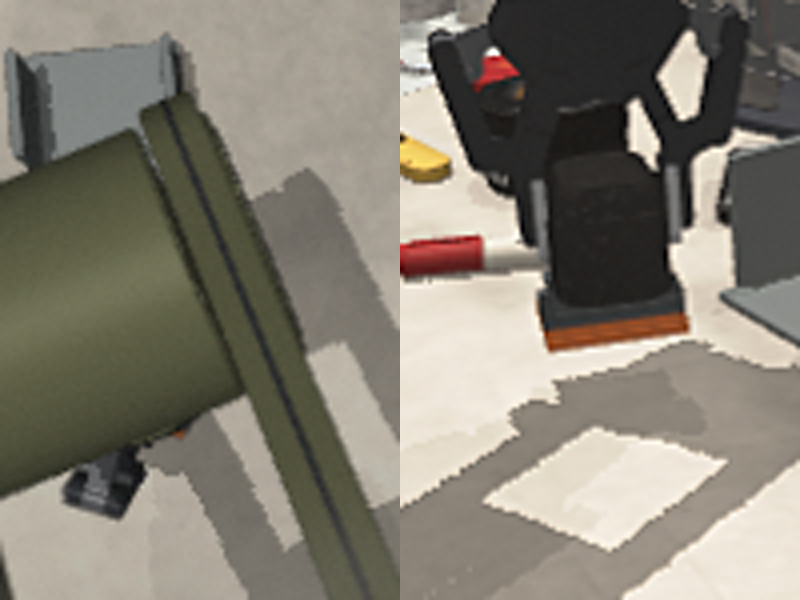

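The scene view shows the speaker upright in the gripper, with the orange foot's lower edge from crop (551,349) to (688,331), about 35 mm above the table. I lower it in small steps until contact.

Emit:
{"method": "drive_tool", "body": {
  "rows": [
    [[0,0,0.06,0,45],[0,0,0.11,0,45],[0,0,0.145,0,45],[0,0,0.16,0,45],[0,0,0.16,0,45]]
  ]
}}

```text
time: 7.53
tcp_pos: [0.4507, 0.2694, 0.042]
tcp_rot: [[0.227, 0.974, -0.001], [0.974, -0.227, -0.001], [-0.001, -0.001, -1.0]]
wrist_force: [-0.2, -0.2, -2.6]
gripper_width: 0.0498
finger_force: 42.9
```

Emit:
{"method": "drive_tool", "body": {
  "rows": [
    [[0,0,0.008,0,45],[0,0,0.016,0,45]]
  ]
}}

```text
time: 7.7
tcp_pos: [0.4516, 0.2699, 0.0398]
tcp_rot: [[0.227, 0.974, 0.001], [0.974, -0.227, 0.001], [0.001, 0.001, -1.0]]
wrist_force: [0.8, 0.6, -1.8]
gripper_width: 0.0498
finger_force: 43.0
```

Emit:
{"method": "drive_tool", "body": {
  "rows": [
    [[0,0,0.008,0,45],[0,0,0.016,0,45]]
  ]
}}

```text
time: 7.87
tcp_pos: [0.4513, 0.2698, 0.0367]
tcp_rot: [[0.227, 0.974, 0.001], [0.974, -0.227, 0.0], [0.001, 0.001, -1.0]]
wrist_force: [-4.5, -1.7, 25.7]
gripper_width: 0.0498
finger_force: 46.6
```

Emit:
{"method": "drive_tool", "body": {
  "rows": [
    [[0,0,0.003,0,45],[0,0,0.003,0,45]]
  ]
}}

```text
time: 8.03
tcp_pos: [0.4514, 0.2698, 0.0368]
tcp_rot: [[0.227, 0.974, 0.001], [0.974, -0.227, 0.001], [0.001, 0.001, -1.0]]
wrist_force: [-2.9, -1.3, 6.9]
gripper_width: 0.0495
finger_force: 44.0
```

The foot touches at TCP z 0.0368. I release, lift and look again before regripping.

Emit:
{"method": "drive_tool", "body": {
  "rows": [
    [[0,0,0,0,65],[0,0,0,0,85],[0,0,0,0,85],[0,0,0,0,85],[0,0,-0.1,0,85]]
  ]
}}

```text
time: 8.45
tcp_pos: [0.4487, 0.2684, 0.0529]
tcp_rot: [[0.227, 0.974, -0.006], [0.974, -0.227, -0.003], [-0.004, -0.005, -1.0]]
wrist_force: [-0.8, 0.1, 0.4]
gripper_width: 0.0848
finger_force: 0.0
```

Emit:
{"method": "drive_tool", "body": {
  "rows": [
    [[0,0,-0.2,0,85],[0,0,-0.4,0,85],[0,0,-0.5,-0.04,85],[0,0,-0.5,-0.08,85],[0,0,-0.5,-0.12,85]]
  ]
}}

```text
time: 8.87
tcp_pos: [0.4525, 0.2704, 0.1579]
tcp_rot: [[-0.152, 0.988, 0.005], [0.988, 0.152, 0.002], [0.002, 0.005, -1.0]]
wrist_force: [0.1, 0.1, 0.0]
gripper_width: 0.0845
finger_force: 0.0
```

Emit:
{"method": "drive_tool", "body": {
  "rows": [
    [[0,0,0,-0.19,85],[0,0,0,-0.19,85],[0,0,0,-0.19,85],[0,0,0,-0.19,85],[0,0,0,-0.19,85]]
  ]
}}

```text
time: 9.28
tcp_pos: [0.451, 0.2695, 0.1554]
tcp_rot: [[-0.681, 0.732, -0.0], [0.732, 0.681, -0.0], [0.0, -0.0, -1.0]]
wrist_force: [-0.5, -0.7, 0.3]
gripper_width: 0.0851
finger_force: 0.0
```

Emit:
{"method": "drive_tool", "body": {
  "rows": [
    [[0,0,0,-0.19,85],[0,0,0,-0.19,85],[0,0,0,-0.19,85],[0,0,0,-0.19,85],[0,0,0,-0.19,85]]
  ]
}}

```text
time: 9.7
tcp_pos: [0.451, 0.2695, 0.1554]
tcp_rot: [[-0.975, 0.223, -0.0], [0.223, 0.975, -0.0], [0.0, -0.0, -1.0]]
wrist_force: [0.9, -0.8, 0.1]
gripper_width: 0.0851
finger_force: 0.0
```

Run:
```python
from h import *
f=grab_frame("wrist"); pickle.dump(f,open("w4.pkl","wb"))
t=grab_frame("top"); pickle.dump(t,open("t4.pkl","wb"))
a=cv2.resize(f["image"],(400,300)); b=crop(t,240,250,100,75,4)
cv2.imwrite("pics/w4.png",np.vstack([cv2.resize(f["image"],(533,400))[:,:],np.hstack([cv2.resize(f["image"][150:],(267,200)),cv2.resize(b,(266,200))])]))
print(f["eye"],"proj top centre, foot corners",proj(f,[[.4514,.2698,.078]]).round(1).tolist(),blobs(mask(f,(5,150,80),(18,255,255)),10)); plan((.4514,.2698,.0368,166.9))
```

```text
[0.38410021 0.28481976 0.29766044] proj top centre, foot corners [[316.0, 255.3]] [([297.5, 190.5], [291, 187, 14, 8, 97]), ([342.7, 189.4], [336, 186, 14, 8, 101])]
t 9.8 tcp [0.4509 0.2695 0.1554] yaw 166.79 F [-1.3  0.1  0.4] w 0.0848 ff 0.0
   [-0.0019, 0.0018, 0.593, -0.0006] rows>=2.8
```

View pics/w4.png

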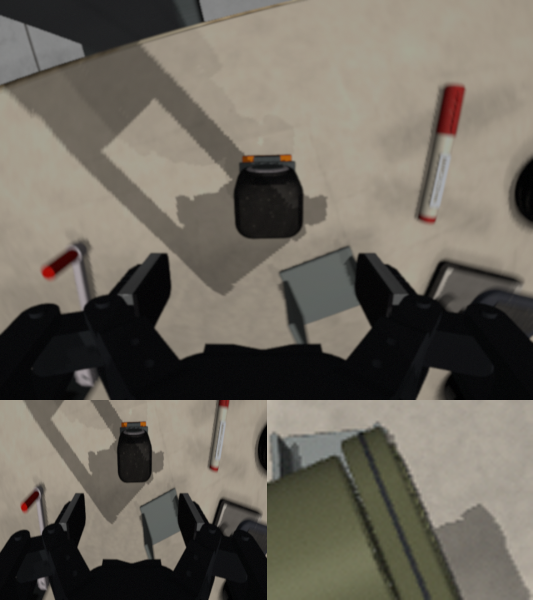

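The speaker stands upright on the table, with its foot's front edge at full-frame cols 291–350, row 187. The marker and cradle are clear of the fingers. I regrip by the y faces.

Emit:
{"method": "drive_tool", "body": {
  "rows": [
    [[0,0,0.15,0,85],[0,0,0.3,0,85],[0,0,0.45,0,85],[0,0,0.55,0,85],[0,0,0.59,0,85]]
  ]
}}

```text
time: 10.22
tcp_pos: [0.449, 0.2685, 0.0347]
tcp_rot: [[-0.973, 0.232, -0.005], [0.232, 0.973, -0.002], [0.004, -0.004, -1.0]]
wrist_force: [-0.6, -0.1, 0.3]
gripper_width: 0.0852
finger_force: 0.0
```

Emit:
{"method": "drive_tool", "body": {
  "rows": [
    [[0,0,0,0,70],[0,0,0,0,60],[0,0,0,0,50],[0,0,0,0,50],[0,0,0,0,50]]
  ],
  "newtons": 40
}}

```text
time: 10.63
tcp_pos: [0.4525, 0.2703, 0.0392]
tcp_rot: [[-0.973, 0.229, 0.003], [0.229, 0.973, 0.002], [-0.003, 0.002, -1.0]]
wrist_force: [-0.3, 0.3, 3.3]
gripper_width: 0.0525
finger_force: 44.0
```

Run:
```python
from h import *
f=pickle.load(open("w4.pkl","rb"))
m=mask(f,(5,120,80),(18,255,255)); ys,xs=np.nonzero(m[180:200,280:360]); xs+=280; ys+=180
L=onz(f,(xs.min()-.5,np.median(ys[xs<300])),.006);
A=[onz(f,(xs.min()-.5,ys[xs<xs.min()+6].min()-.5),.006),onz(f,(xs.max()+.5,ys[xs>xs.max()-6].min()-.5),.006)]
d=A[0]-A[1]; print(A,np.hypot(*d[:2]),np.degrees(np.arctan2(-d[0],d[1])))
print("origin est",((A[0]+A[1])/2)[:2]+.032*np.array([np.cos(np.radians(-13)),np.sin(np.radians(-13))]))
plan()
# dock from the wrist frame w2 and top frame after opening
t=pickle.load(open("a_top.pkl","rb")); 
cv2.imwrite("pics/d.png",cv2.resize(np.hstack([crop(t,380,240,80,75,5)]),(800,750))[:600])
```

```text
[array([0.41527192, 0.25807511, 0.006     ]), array([0.42458298, 0.30233706, 0.006     ])] 0.04523069713956928 168.12032266132252
origin est [0.45110729 0.27300765]
t 10.63 tcp [0.4525 0.2703 0.0392] yaw 166.75 F [-0.3  0.3  3.3] w 0.0525 ff 44.0
```

Emit:
{"method": "drive_tool", "body": {
  "rows": [
    [[0,0,-0.08,0,50],[0,0,-0.2,0,50],[0,0,-0.35,0,50],[0,0,-0.5,0,50],[0,0,-0.6,0,50]]
  ]
}}

```text
time: 11.05
tcp_pos: [0.4518, 0.27, 0.1608]
tcp_rot: [[-0.973, 0.229, 0.003], [0.229, 0.973, 0.002], [-0.003, 0.002, -1.0]]
wrist_force: [0.6, 0.9, -1.1]
gripper_width: 0.0517
finger_force: 43.4
```

Run:
```python
from h import *
th=-.228; D=np.array([.5893,-.0013]); R=np.array([[np.cos(th),-np.sin(th)],[np.sin(th),np.cos(th)]])
for x in(-.085,-.075,-.002): print(x,D+R@[x,0])
a=D+R@[-.075,0]
plan((.47,.15,.157,166.9),(a[0],a[1],.157,166.9),(a[0],a[1],.06,166.9))
```

```text
-0.085 [0.50649977 0.01791253]
-0.075 [0.51624097 0.01565223]
-0.002 [ 0.58735176 -0.00084794]
t 11.05 tcp [0.4518 0.27   0.1608] yaw 166.76 F [ 0.6  0.9 -1.1] w 0.0517 ff 43.4
   [-0.2259, -0.5631, 0.019, -0.0008] rows>=2.9
   [-0.3774, -0.6019, -0.0, -0.0] rows>=3.4
   [0.0, 0.0, 0.485, -0.0] rows>=2.3
```

Emit:
{"method": "drive_tool", "body": {
  "rows": [
    [[-0.05,-0.12,0,0,50],[-0.11,-0.28,0,0,50],[-0.17,-0.43,0,0,50],[-0.226,-0.563,0.019,-0.001,50]]
  ]
}}

```text
time: 11.38
tcp_pos: [0.4694, 0.1483, 0.1551]
tcp_rot: [[-0.974, 0.225, 0.002], [0.225, 0.974, -0.0], [-0.002, 0.001, -1.0]]
wrist_force: [-0.1, 0.1, -2.4]
gripper_width: 0.0521
finger_force: 43.4
```

Emit:
{"method": "drive_tool", "body": {
  "rows": [
    [[-0.1,-0.16,0,0,50],[-0.2,-0.32,0,0,50],[-0.29,-0.46,0,0,50],[-0.35,-0.56,0,0,50],[-0.377,-0.602,0,0,50]]
  ]
}}

```text
time: 11.8
tcp_pos: [0.5167, 0.0121, 0.1544]
tcp_rot: [[-0.974, 0.229, 0.002], [0.229, 0.974, -0.001], [-0.002, -0.001, -1.0]]
wrist_force: [-0.6, -0.9, -3.1]
gripper_width: 0.0522
finger_force: 43.3
```

Emit:
{"method": "drive_tool", "body": {
  "rows": [
    [[0,0,0.08,0,50],[0,0,0.2,0,50],[0,0,0.3,0,50],[0,0,0.38,0,50],[0,0,0.38,0,50]]
  ]
}}

```text
time: 12.22
tcp_pos: [0.5124, 0.016, 0.0752]
tcp_rot: [[-0.974, 0.226, -0.007], [0.226, 0.974, 0.001], [0.007, -0.001, -1.0]]
wrist_force: [-0.5, -0.9, -1.7]
gripper_width: 0.0522
finger_force: 43.3
```

Run:
```python
from h import *
f=grab_frame("scene"); w=grab_frame("wrist"); pickle.dump((f,w),open("e.pkl","wb"))
cv2.imwrite("pics/e.png",np.vstack([crop(f,260,210,200,150,4)]))
cv2.imwrite("pics/ew.png",w["image"]); plan()
```

```text
t 12.32 tcp [0.5149 0.0158 0.0778] yaw 166.97 F [ 0.5  0.7 -1.4] w 0.0521 ff 43.3
```

View pics/e.png

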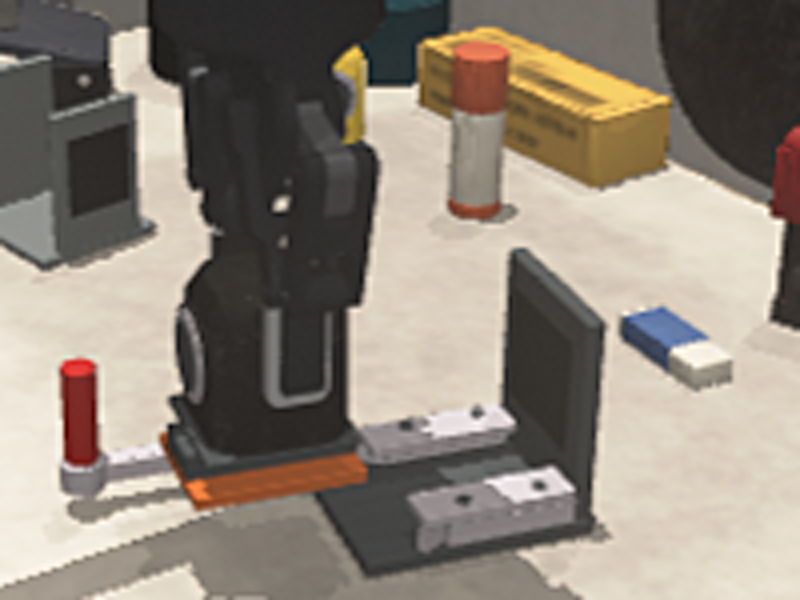

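The scene view shows the speaker upright ahead of the mouth, with its foot's lower near edge from crop (200,508) to (365,484) and the latch open. I check the foot's place in the dock frame from the same camera.

Run:
```python
from h import *
f,w=pickle.load(open("e.pkl","rb"))
c=lambda u,v:(260+(u+.5)/4-.5,210+(v+.5)/4-.5)
# dock from the same picture
M=[(-30,-33,22),(30,-33,22),(-52,-33,8),(30,-16,22),(30,16,22)]
U=[(413,498),(577,492),(366,572),(545,466),(480,404)]
M=M[:3]; U=U[:3]
U[0]=(417,526); # placeholder replaced below
M=[(-52,-33,8),(30,-33,22)]; U=[(367,570),(578,488)]
T,th,r=fit(M,[onz(f,c(*u),m[2]/1000) for u,m in zip(U,M)]); print("dock",T,th,r.tolist())
for z in(.036,.040,.044):
    a,b=onz(f,c(200,508),z),onz(f,c(365,484),z); d=b-a
    for Dp,t in((T,th),(np.array([.5862,-.0034]),-.2116),(np.array([.5893,-.0013]),-.228)):
        R=np.array([[np.cos(t),np.sin(t)],[-np.sin(t),np.cos(t)]]); print(z,(R@(a[:2]-Dp)*1e3).round(1),(R@(b[:2]-Dp)*1e3).round(1),np.hypot(*d[:2]).round(4))
```

```text
dock [ 0.58531359 -0.00330479] -0.17770366684282013 [[-1.1, 0.2], [1.1, -0.2]]
0.036 [-108.8  -14.8] [-49.4 -21.8] 0.0598
0.036 [-109.2  -18.5] [-49.5 -23.6] 0.0598
0.036 [-111.4  -23.1] [-51.7 -27.1] 0.0598
0.04 [-110.8  -20.4] [-52.1 -27.4] 0.0592
0.04 [-110.9  -24.2] [-52.  -29.2] 0.0592
0.04 [-113.1  -28.8] [-54.1 -32.8] 0.0592
0.044 [-112.8  -26.1] [-54.7 -32.9] 0.0585
0.044 [-112.7  -30. ] [-54.5 -34.9] 0.0585
0.044 [-114.8  -34.5] [-56.4 -38.5] 0.0585
```

Emit:
{"method": "drive_tool", "body": {
  "rows": [
    [[-0.015,0,0.05,0,50],[-0.03,0,0.1,0,50],[-0.035,0,0.13,0,50],[-0.035,0,0.145,0,50],[-0.035,0,0.145,0,50]]
  ]
}}

```text
time: 12.73
tcp_pos: [0.5218, 0.0138, 0.0479]
tcp_rot: [[-0.974, 0.226, -0.002], [0.226, 0.974, 0.0], [0.002, -0.0, -1.0]]
wrist_force: [-0.3, 0.7, -2.1]
gripper_width: 0.0519
finger_force: 43.3
```

Emit:
{"method": "drive_tool", "body": {
  "rows": [
    [[0,0,0.003,0,50],[0,0,0.005,0,50],[0,0,0.005,0,50]]
  ]
}}

```text
time: 12.98
tcp_pos: [0.5226, 0.0138, 0.048]
tcp_rot: [[-0.974, 0.226, 0.0], [0.226, 0.974, 0.0], [-0.0, 0.0, -1.0]]
wrist_force: [0.1, 0.1, -2.8]
gripper_width: 0.0518
finger_force: 43.3
```

Emit:
{"method": "drive_tool", "body": {
  "rows": [
    [[0,0,0.005,0,50],[0,0,0.005,0,50]]
  ]
}}

```text
time: 13.15
tcp_pos: [0.5227, 0.0137, 0.0473]
tcp_rot: [[-0.974, 0.226, 0.001], [0.226, 0.974, -0.0], [-0.001, 0.0, -1.0]]
wrist_force: [-1.8, -0.2, 0.7]
gripper_width: 0.0516
finger_force: 43.6
```

Emit:
{"method": "drive_tool", "body": {
  "rows": [
    [[0,0,0.005,0,50],[0,0,0.005,0,50]]
  ]
}}

```text
time: 13.32
tcp_pos: [0.5225, 0.0138, 0.0472]
tcp_rot: [[-0.974, 0.226, 0.001], [0.226, 0.974, -0.0], [-0.001, 0.0, -1.0]]
wrist_force: [-2.7, -0.9, 8.2]
gripper_width: 0.0517
finger_force: 44.7
```

Run:
```python
from h import *
f=grab_frame("scene"); w=grab_frame("wrist"); pickle.dump((f,w),open("e2.pkl","wb"))
cv2.imwrite("pics/e2.png",np.hstack([crop(f,290,290,120,75,5),cv2.resize(w["image"][100:340,120:],(200,92))[:1].repeat(375,0)])[:, :600])
cv2.imwrite("pics/e2.png",np.vstack([crop(f,280,290,130,70,5)[:, :650],crop(w,200,130,216,80,3)[:, :650] if False else cv2.resize(w["image"][60:260,150:490],(650,250))[:240]]))
plan(); m=mask(f,(5,150,80),(18,255,255)); print([b for b in blobs(m) if b[0][1]>290])
```

```text
t 13.42 tcp [0.5225 0.0138 0.0471] yaw 166.96 F [-3.6 -0.   8.4] w 0.0519 ff 44.7
[([334.9, 344.9], [309, 338, 49, 15, 323])]
```

View pics/e2.png

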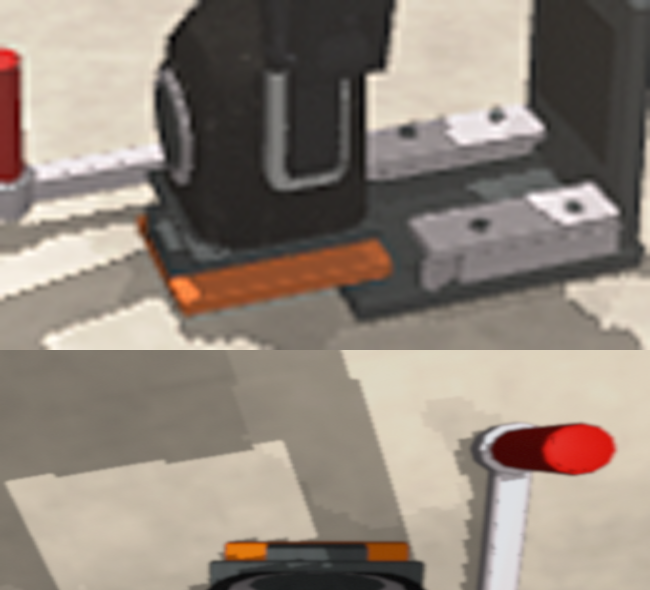

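The foot touches the apron, and its lower near edge runs from crop (187,315) to (391,274). The track mouth lies ahead of it with the latch alongside.

Run:
```python
from h import *
f,w=pickle.load(open("e2.pkl","rb"))
c=lambda u,v:(280+(u+.5)/5-.5,290+(v+.5)/5-.5)
for z,(p,q) in((.008,((187,315),(391,274))),(.014,((170,283),(380,240)))):
    a,b=onz(f,c(*p),z),onz(f,c(*q),z); d=b-a
    for Dp,t in((np.array([.5862,-.0034]),-.2116),(np.array([.5893,-.0013]),-.228)):
        R=np.array([[np.cos(t),np.sin(t)],[-np.sin(t),np.cos(t)]]); print(z,(R@(a[:2]-Dp)*1e3).round(1),(R@(b[:2]-Dp)*1e3).round(1),np.hypot(*d[:2]).round(4),"yaw",np.arctan2(d[1],d[0]).round(3))
# lip tops in same picture, z=22
for p in((412,222),(527,190),(620,205)): print(p,onz(f,c(*p),.022).round(4))
R=np.array([[np.cos(-.228),-np.sin(-.228)],[np.sin(-.228),np.cos(-.228)]])
# wrist: handle & speaker tail
k=lambda u,v:(150+(u+.5)*340/650-.5,60+(v+.5)*.8-.5)
a,b=onz(w,k(224,542),.014),onz(w,k(410,542),.014); print("tail",a,b,((a+b)/2)[:2]+.032*R[:,0],"yaw",np.degrees(np.arctan2((b-a)[1],(b-a)[0])))
print("handle",onz(w,k(578,450),.062),"tcp dock",R.T@(np.array([.5225,.0138])-[.5893,-.0013]))
```

```text
0.008 [-99.  -19.9] [-36.8 -20.6] 0.0623 yaw -0.223
0.008 [-101.2  -24.3] [-39. -24.] 0.0623 yaw -0.223
0.014 [-101.4  -11.9] [-36.6 -11.8] 0.0647 yaw -0.21
0.014 [-103.7  -16.3] [-39.  -15.1] 0.0647 yaw -0.21
(412, 222) [ 0.5541 -0.0142  0.022 ]
(527, 190) [ 0.5931 -0.0183  0.022 ]
(620, 205) [ 0.6112 -0.0388  0.022 ]
tail [ 0.6534099  -0.04730108  0.014     ] [0.66699234 0.01134647 0.014     ] [ 0.69137297 -0.02521026] yaw 76.9605050493489
handle [0.57730293 0.05928502 0.062     ] tcp dock [-0.06848429 -0.00038957]
```

Run:
```python
from h import *
f,w=pickle.load(open("e2.pkl","rb"))
R=np.array([[np.cos(-.228),-np.sin(-.228)],[np.sin(-.228),np.cos(-.228)]]); D=np.array([.5893,-.0013])
k=lambda u,v:(150+(u+.5)*340/650-.5,60+(v-350+.5)*.8-.5)
a,b=onz(w,k(224,542),.014),onz(w,k(410,542),.014); o=((a+b)/2)[:2]+.032*R[:,0]
print("tail",a,b,o,R.T@(o-D),"yaw",np.degrees(np.arctan2((b-a)[1],(b-a)[0])),np.hypot(*(b-a)[:2]))
h=onz(w,k(578,450),.062); print("handle",h,R.T@(h[:2]-D))
```

```text
tail [ 0.48422156 -0.00075067  0.014     ] [0.49452908 0.04378491 0.014     ] [0.52054717 0.01428417] [-0.07049602 -0.00035933] yaw 76.96864952356265 0.04571283342710432
handle [0.46613618 0.07286995 0.062     ] [-0.136741    0.04441178]
```

The wrist view puts the speaker origin at (-70.5, -0.4) mm in the dock frame and the handle at (-136.7, 44.4), so the latch is fully open. I raise about 1 mm and slide in.

Emit:
{"method": "drive_tool", "body": {
  "rows": [
    [[0,0,-0.012,0,50],[-0.03,0,-0.012,0,50],[-0.06,0,-0.012,0,50],[-0.09,0,-0.012,0,50],[-0.1,0,-0.012,0,50]]
  ]
}}

```text
time: 13.83
tcp_pos: [0.544, 0.0089, 0.0481]
tcp_rot: [[-0.974, 0.226, 0.002], [0.226, 0.974, -0.0], [-0.002, 0.0, -1.0]]
wrist_force: [0.2, 0.7, -2.2]
gripper_width: 0.0521
finger_force: 43.3
```

Emit:
{"method": "drive_tool", "body": {
  "rows": [
    [[-0.025,0,0,0,50],[-0.05,0,0,0,50],[-0.075,0,0,0,50],[-0.09,0,0,0,50],[-0.09,0,0,0,50]]
  ]
}}

```text
time: 14.25
tcp_pos: [0.5606, 0.005, 0.0482]
tcp_rot: [[-0.974, 0.226, 0.001], [0.226, 0.974, -0.0], [-0.001, 0.0, -1.0]]
wrist_force: [0.3, 0.2, -1.3]
gripper_width: 0.052
finger_force: 43.4
```

Emit:
{"method": "drive_tool", "body": {
  "rows": [
    [[-0.03,0,0,0,50],[-0.06,0,0,0,50],[-0.09,0,0,0,50],[-0.115,0,0,0,50],[-0.115,0,0,0,50]]
  ]
}}

```text
time: 14.67
tcp_pos: [0.5839, -0.0004, 0.0484]
tcp_rot: [[-0.974, 0.226, 0.002], [0.226, 0.974, -0.0], [-0.002, 0.0, -1.0]]
wrist_force: [0.5, 0.8, -1.7]
gripper_width: 0.0519
finger_force: 43.3
```

Emit:
{"method": "drive_tool", "body": {
  "rows": [
    [[-0.01,0,0,0,50],[-0.02,0,0,0,50],[-0.025,0,0,0,50]]
  ]
}}

```text
time: 14.92
tcp_pos: [0.5868, -0.0012, 0.0481]
tcp_rot: [[-0.974, 0.226, -0.0], [0.226, 0.974, 0.0], [0.0, -0.0, -1.0]]
wrist_force: [0.1, 0.2, -1.7]
gripper_width: 0.0519
finger_force: 43.3
```

Home is expected near TCP (0.589, -0.002). I creep on.

Emit:
{"method": "drive_tool", "body": {
  "rows": [
    [[-0.008,0,0,0,50],[-0.012,0,0,0,50],[-0.012,0,0,0,50]]
  ]
}}

```text
time: 15.17
tcp_pos: [0.5888, -0.0017, 0.0481]
tcp_rot: [[-0.974, 0.226, -0.001], [0.226, 0.974, 0.0], [0.001, -0.0, -1.0]]
wrist_force: [-1.6, 0.6, -2.3]
gripper_width: 0.0521
finger_force: 43.4
```

Emit:
{"method": "drive_tool", "body": {
  "rows": [
    [[-0.008,0,0,0,50],[-0.008,0,0,0,50]]
  ]
}}

```text
time: 15.33
tcp_pos: [0.589, -0.0017, 0.0479]
tcp_rot: [[-0.974, 0.226, -0.003], [0.226, 0.974, 0.001], [0.003, -0.0, -1.0]]
wrist_force: [-3.8, 0.9, -1.3]
gripper_width: 0.052
finger_force: 43.5
```

Emit:
{"method": "drive_tool", "body": {
  "rows": [
    [[-0.006,0,0.004,0,50],[-0.006,0,0.006,0,50],[-0.006,0,0.006,0,50]]
  ]
}}

```text
time: 15.58
tcp_pos: [0.5891, -0.0018, 0.0475]
tcp_rot: [[-0.974, 0.226, -0.005], [0.226, 0.974, 0.001], [0.005, -0.0, -1.0]]
wrist_force: [-8.2, 2.5, 7.2]
gripper_width: 0.0524
finger_force: 44.5
```

Emit:
{"method": "drive_tool", "body": {
  "rows": [
    [[0,0,0,0,65],[0,0,0,0,80],[0,0,0,0,85],[0,0,0,0,85],[0,0,-0.08,0,85]]
  ]
}}

```text
time: 16.0
tcp_pos: [0.5902, -0.0023, 0.0606]
tcp_rot: [[-0.974, 0.226, -0.005], [0.226, 0.974, 0.0], [0.005, -0.001, -1.0]]
wrist_force: [-0.4, 0.4, 0.3]
gripper_width: 0.085
finger_force: 0.0
```

Emit:
{"method": "drive_tool", "body": {
  "rows": [
    [[0,0,-0.15,0,85],[0,0,-0.3,0,85],[0,0,-0.5,0,85],[0,0,-0.6,0,85],[0,0,-0.6,0,85]]
  ]
}}

```text
time: 16.42
tcp_pos: [0.5962, -0.0027, 0.1891]
tcp_rot: [[-0.974, 0.226, 0.012], [0.226, 0.974, -0.001], [-0.012, 0.002, -1.0]]
wrist_force: [0.7, -0.2, 0.4]
gripper_width: 0.0852
finger_force: 0.0
```

Run:
```python
from h import *
w=grab_frame("wrist"); pickle.dump(w,open("w5.pkl","wb")); m=mask(w,(5,130,80),(18,255,255))
R=np.array([[np.cos(-.228),-np.sin(-.228)],[np.sin(-.228),np.cos(-.228)]]); D=np.array([.5893,-.0013])
for b in blobs(m,10)+blobs(cv2.bitwise_or(mask(w,(0,150,80),(4,255,255)),mask(w,(174,150,80),(180,255,255))),30):
    print(b,(R.T@(onz(w,(b[0][0],b[1][1]-.5),.014)[:2]-D)*1e3).round(1),(R.T@(onz(w,b[0],.062)[:2]-D)*1e3).round(1))
h=D+R@[-.137,.044]; print(h); plan((.50,.04,.18,77),(h[0],h[1],.12,77),(h[0],h[1],.031,77))
```

```text
([293.3, 171.2], [287, 168, 14, 8, 96]) [-35.5 -17.7] [-37.1 -15.1]
([335.6, 172.0], [329, 169, 14, 7, 93]) [-34.6  17.1] [-36.6  14.5]
([628.0, 251.5], [620, 246, 20, 13, 183]) [ 31.6 290.6] [ 22.2 247.8]
([619.9, 287.1], [614, 282, 14, 10, 97]) [ 67.4 291. ] [ 52.5 248.1]
([621.0, 372.0], [605, 355, 32, 35, 745]) [148.5 314.6] [134.6 272.2]
([383.6, 17.9], [374, 8, 20, 21, 328]) [-156.5   52. ] [-136.1   44.3]
[0.46579081 0.07252737]
t 16.47 tcp [ 0.5946 -0.0026  0.1864] yaw 166.95 F [ 0.3 -0.2 -1.2] w 0.0849 ff 0.0
   [0.1696, 0.0336, 0.0107, 0.1666] rows>=4.2
   [0.1636, -0.0557, 0.0107, 0.1666] rows>=4.2
   [0.1139, -0.13, 0.0107, 0.1666] rows>=4.2
   [0.12, -0.2032, 0.3, -0.0] rows>=1.8
   [0.0, 0.0, 0.445, -0.0] rows>=2.1
```

The foot's tail reads x about -35 mm in the dock frame against -34 nominal, so the speaker is home. Next I go to the handle and pinch it.

Emit:
{"method": "drive_tool", "body": {
  "rows": [
    [[0.17,0.034,0,0.167,85],[0.17,0.034,0,0.167,85],[0.17,0.034,0,0.167,85],[0.17,0.034,0,0.167,85],[0.17,0.034,0,0.167,85]]
  ]
}}

```text
time: 16.88
tcp_pos: [0.5592, 0.0121, 0.1815]
tcp_rot: [[-0.728, 0.686, -0.003], [0.686, 0.728, 0.0], [0.002, -0.002, -1.0]]
wrist_force: [0.5, -0.0, 0.5]
gripper_width: 0.0857
finger_force: 0.0
```

Emit:
{"method": "drive_tool", "body": {
  "rows": [
    [[0.164,-0.056,0,0.167,85],[0.164,-0.056,0,0.167,85],[0.164,-0.056,0,0.167,85],[0.164,-0.056,0,0.167,85],[0.164,-0.056,0,0.167,85]]
  ]
}}

```text
time: 17.3
tcp_pos: [0.528, 0.0262, 0.1819]
tcp_rot: [[-0.288, 0.958, -0.002], [0.958, 0.288, -0.0], [0.001, -0.002, -1.0]]
wrist_force: [0.2, 0.6, 0.4]
gripper_width: 0.0849
finger_force: 0.0
```

Emit:
{"method": "drive_tool", "body": {
  "rows": [
    [[0.114,-0.13,0,0.167,85],[0.114,-0.13,0,0.167,85],[0.114,-0.13,0,0.167,85],[0.114,-0.13,0,0.167,85],[0.114,-0.13,0,0.167,85]]
  ]
}}

```text
time: 17.72
tcp_pos: [0.4968, 0.0405, 0.1823]
tcp_rot: [[0.229, 0.973, -0.001], [0.973, -0.229, -0.0], [-0.0, -0.001, -1.0]]
wrist_force: [0.0, -0.6, -0.2]
gripper_width: 0.085
finger_force: 0.0
```

Emit:
{"method": "drive_tool", "body": {
  "rows": [
    [[0.12,-0.203,0.1,0,85],[0.12,-0.203,0.2,0,85],[0.12,-0.203,0.3,0,85],[0.12,-0.203,0.3,0,85]]
  ]
}}

```text
time: 18.05
tcp_pos: [0.4594, 0.0733, 0.1196]
tcp_rot: [[0.223, 0.975, -0.008], [0.975, -0.223, -0.001], [-0.002, -0.008, -1.0]]
wrist_force: [-0.4, -0.6, -0.7]
gripper_width: 0.085
finger_force: 0.0
```

```bash
python3 -c "
from h import *
plan((.4658,.0735,.0325,77))"
```

```text
t 18.05 tcp [0.4594 0.0733 0.1196] yaw 77.11 F [-0.4 -0.6 -0.7] w 0.085 ff 0.0
   [0.0082, 0.0312, 0.4356, 0.0006] rows>=2.1
```

Emit:
{"method": "drive_tool", "body": {
  "rows": [
    [[0,0.015,0.15,0,85],[0,0.015,0.3,0,85],[0,0.015,0.4,0,85],[0,0.015,0.435,0,85],[0,0.015,0.435,0,60]]
  ],
  "newtons": 25
}}

```text
time: 18.47
tcp_pos: [0.4655, 0.0721, 0.0349]
tcp_rot: [[0.227, 0.974, -0.003], [0.974, -0.227, -0.0], [-0.001, -0.003, -1.0]]
wrist_force: [-0.1, -0.2, -0.4]
gripper_width: 0.075
finger_force: 0.0
```

Emit:
{"method": "drive_tool", "body": {
  "rows": [
    [[0,0,0,0,40],[0,0,0,0,25],[0,0,0,0,10],[0,0,0,0,5],[0,0,0,0,5]]
  ]
}}

```text
time: 18.88
tcp_pos: [0.4656, 0.0726, 0.0369]
tcp_rot: [[0.229, 0.974, 0.0], [0.974, -0.229, 0.0], [0.0, -0.0, -1.0]]
wrist_force: [2.1, -1.3, 5.8]
gripper_width: 0.013
finger_force: 26.2
```

Run:
```python
from h import *
plan(); s=state(); T=np.array(s["tcp_rot"])
th=-.228; R=np.array([[np.cos(th),-np.sin(th)],[np.sin(th),np.cos(th)]])
P=lambda a:R@(.095*np.array([-np.sin(a),-np.cos(a)]))  # latch angle a from closed
A=np.linspace(np.pi/2,0,16); prev=P(A[0])
for i in range(1,16):
    d=np.r_[P(A[i])-prev,0]; print(i,(T.T@d/.2).round(3)[:2].tolist())
    if i%5==0: prev=P(A[i]); print("--")
```

```text
t 18.88 tcp [0.4656 0.0726 0.0369] yaw 76.78 F [ 2.1 -1.3  5.8] w 0.013 ff 26.2
1 [-0.05, 0.003]
2 [-0.099, 0.011]
3 [-0.147, 0.024]
4 [-0.193, 0.042]
5 [-0.237, 0.064]
--
6 [-0.042, 0.027]
7 [-0.08, 0.059]
8 [-0.115, 0.094]
9 [-0.146, 0.133]
10 [-0.173, 0.174]
--
11 [-0.022, 0.044]
12 [-0.04, 0.091]
13 [-0.053, 0.139]
14 [-0.061, 0.188]
15 [-0.063, 0.238]
--
```

Emit:
{"method": "drive_tool", "body": {
  "rows": [
    [[-0.05,0.003,0,0,5],[-0.099,0.011,0,0,5],[-0.147,0.024,0,0,5],[-0.193,0.042,0,0,5],[-0.237,0.064,0,0,5]]
  ]
}}

```text
time: 19.3
tcp_pos: [0.4655, 0.0233, 0.0368]
tcp_rot: [[0.228, 0.974, -0.003], [0.974, -0.228, 0.0], [-0.0, -0.003, -1.0]]
wrist_force: [-4.5, 2.0, 9.4]
gripper_width: 0.0131
finger_force: 25.7
```

Emit:
{"method": "drive_tool", "body": {
  "rows": [
    [[-0.042,0.027,0,0,5],[-0.08,0.059,0,0,5],[-0.115,0.094,0,0,5],[-0.146,0.133,0,0,5],[-0.173,0.174,0,0,5]]
  ]
}}

```text
time: 19.72
tcp_pos: [0.4875, -0.0196, 0.0364]
tcp_rot: [[0.226, 0.974, -0.01], [0.974, -0.226, -0.002], [-0.004, -0.01, -1.0]]
wrist_force: [-13.1, -7.3, 13.8]
gripper_width: 0.013
finger_force: 26.8
```

Emit:
{"method": "drive_tool", "body": {
  "rows": [
    [[-0.022,0.044,0,0,5],[-0.04,0.091,0,0,5],[-0.053,0.139,0,0,5],[-0.061,0.188,0,0,5],[-0.061,0.225,0,0,5]]
  ]
}}

```text
time: 20.13
tcp_pos: [0.5328, -0.0432, 0.0363]
tcp_rot: [[0.227, 0.974, -0.003], [0.974, -0.227, -0.004], [-0.004, -0.002, -1.0]]
wrist_force: [-4.4, -7.0, 2.0]
gripper_width: 0.013
finger_force: 25.5
```

Run:
```python
from h import *
plan(); s=state()
th=-.228; R=np.array([[np.cos(th),-np.sin(th)],[np.sin(th),np.cos(th)]]); print(R.T@(np.array(s["tcp_pos"])[:2]-[.5893,-.0013]), R.T@np.array(s["wrist_force"])[:2])
```

```text
t 20.13 tcp [ 0.5328 -0.0432  0.0363] yaw 76.88 F [-4.4 -7.   2. ] w 0.013 ff 25.5
[-0.04556368 -0.05358032] [-2.6647105  -7.82918182]
```

Emit:
{"method": "drive_tool", "body": {
  "rows": [
    [[0.008,0.01,0,0,5],[0.01,0.02,0,0,5],[0.01,0.025,0,0,5],[0.01,0.025,0,0,5]]
  ]
}}

```text
time: 20.47
tcp_pos: [0.5359, -0.0436, 0.0362]
tcp_rot: [[0.226, 0.974, -0.007], [0.974, -0.226, -0.006], [-0.007, -0.006, -1.0]]
wrist_force: [-8.9, -15.9, 7.6]
gripper_width: 0.0131
finger_force: 26.1
```

```bash
cat > d.py <<'E'
from h import *
plan(); s=state()
th=-.228; R=np.array([[np.cos(th),-np.sin(th)],[np.sin(th),np.cos(th)]]); print(R.T@(np.array(s["tcp_pos"])[:2]-[.5893,-.0013]), R.T@np.array(s["wrist_force"])[:2])
E
python3 d.py
```

```text
t 20.47 tcp [ 0.5359 -0.0436  0.0362] yaw 76.95 F [ -8.9 -15.9   7.6] w 0.0131 ff 26.1
[-0.0425096  -0.05325815] [ -5.11712914 -17.51749491]
```

Emit:
{"method": "drive_tool", "body": {
  "rows": [
    [[-0.012,0.005,0,0,5],[-0.014,0.01,0,0,5],[-0.014,0.012,0,0,5]]
  ]
}}

```text
time: 20.72
tcp_pos: [0.5359, -0.0438, 0.0361]
tcp_rot: [[0.228, 0.974, -0.01], [0.974, -0.228, -0.001], [-0.003, -0.009, -1.0]]
wrist_force: [-11.8, -5.0, 9.6]
gripper_width: 0.0129
finger_force: 26.7
```

```bash
python3 d.py
```

```text
t 20.72 tcp [ 0.5359 -0.0438  0.0361] yaw 76.83 F [-11.8  -5.    9.6] w 0.0129 ff 26.7
[-0.04240336 -0.05343563] [-10.36150559  -7.52140864]
```

The latch is at its hard stop: 10 N with no motion, handle at x = -42 mm. I release, lift and check.

Emit:
{"method": "drive_tool", "body": {
  "rows": [
    [[0,0,0,0,25],[0,0,0,0,40],[0,0,0,0,40],[0,0,-0.1,0,40],[0,0,-0.25,0,40]]
  ]
}}

```text
time: 21.13
tcp_pos: [0.5397, -0.0424, 0.0841]
tcp_rot: [[0.229, 0.974, -0.006], [0.974, -0.229, 0.001], [-0.0, -0.006, -1.0]]
wrist_force: [0.2, -0.1, -0.6]
gripper_width: 0.04
finger_force: 0.0
```

Emit:
{"method": "drive_tool", "body": {
  "rows": [
    [[0,0,-0.2,0,40],[0,0,-0.4,0,40],[0,0,-0.55,0,40],[-0.2,0,-0.55,0,40],[-0.4,0,-0.55,0,40]]
  ]
}}

```text
time: 21.55
tcp_pos: [0.5264, -0.1204, 0.1995]
tcp_rot: [[0.224, 0.975, 0.008], [0.975, -0.224, -0.002], [-0.0, 0.008, -1.0]]
wrist_force: [-0.7, -0.9, -1.0]
gripper_width: 0.0401
finger_force: 0.0
```

Emit:
{"method": "drive_tool", "body": {
  "rows": [
    [[-0.2,0,0,0,40],[-0.4,0,0,0,40],[-0.6,-0.1,0,0,40],[-0.8,-0.2,0,0,40],[-0.8,-0.2,0,0,40]]
  ]
}}

```text
time: 21.97
tcp_pos: [0.4444, -0.2719, 0.1961]
tcp_rot: [[0.233, 0.973, -0.002], [0.973, -0.233, -0.003], [-0.003, -0.001, -1.0]]
wrist_force: [0.1, 0.1, 0.4]
gripper_width: 0.04
finger_force: 0.0
```

Run:
```python
from h import *
t=grab_frame("top"); f=grab_frame("scene"); plan()
cv2.imwrite("pics/z.png",np.hstack([crop(t,370,230,90,120,4.4),crop(f,300,235,110,145,3.65)[:528,:400]]))
th=-.228; R=np.array([[np.cos(th),-np.sin(th)],[np.sin(th),np.cos(th)]]); D=np.array([.5893,-.0013])
for b in blobs(cv2.bitwise_or(mask(t,(0,150,80),(4,255,255)),mask(t,(174,150,80),(180,255,255))),15):
    if 380<b[0][0]<460 and b[0][1]>240: p=onz(t,b[0],.06); print("handle",b[0],p,(R.T@(p[:2]-D)*1e3).round(1))
```

```text
t 22.07 tcp [ 0.4469 -0.2689  0.1962] yaw 76.55 F [ 0.   0.6 -0.3] w 0.0396 ff 0.0
handle [448.1, 301.7] [ 0.5364196  -0.04012517  0.06      ] [-42.7 -49.8]
```

View pics/z.png

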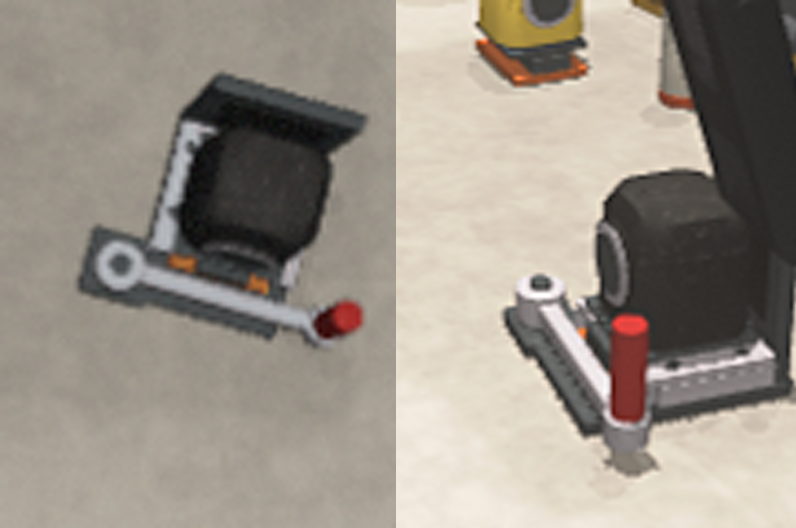

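The picture shows the speaker seated against the stop with its grille out of the mouth. The latch lies across the mouth, with the handle at (448,302) in the top view, or (-42.7, -49.8) mm in the dock frame, which is closed. I hand in.

```bash
python3 -c "
from plant import *
print(sign_off())"
```

```text
the job is handed in; nothing more can be done
None
```

The speaker is home on the rail with its grille facing out of the open end, the latch is fully closed behind it, and the job was handed in at about 22 s without any contact with the glue stick, eraser or marker.

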